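Sweep the loose nuts into the stop fence

TASK

Three loose steel hex nuts are lying about on the bench: sweep them with your fingers over the bench top, through the open side of the low three-sided aluminium fence, until all three lie flat on the bench and wholly inside it. Only push them along, never pick one up or lift it off the bench, and leave the other things standing where they are. Finish with your hand clear of everything.

Things in the scene. Friction and masses are not known exactly. Their poses are not given: they have to be found in the camera images.
- fence: low U-shaped fence of aluminium bar screwed down to the bench, fixed, no floor of its own (nuts slide in on the bench top). Inside 140 mm wide and 100 mm deep, bars 5 mm thick and 22 mm high. Origin on the bench at the middle of the open side; its x axis points into the fence (back bar's inner face at x = 100 mm), y runs across the opening (side bars' inner faces at y = -70 and +70 mm). Screwed feet, 3 to 6 mm high, stand 20 mm out from the outer faces of the side bars
- nut_1: loose plain steel hexagon nut lying flat, 30 mm across the flats (35 over the corners), 16 mm high, about 60 g; origin at the centre of its underside. The three nuts are alike; push with the fingertips 2 to 4 mm over the bench, higher ones may ride up on its edge
- nut_2: loose plain steel hexagon nut lying flat, 30 mm across the flats (35 over the corners), 16 mm high, about 60 g; origin at the centre of its underside. The three nuts are alike; push with the fingertips 2 to 4 mm over the bench, higher ones may ride up on its edge
- nut_3: loose plain steel hexagon nut lying flat, 30 mm across the flats (35 over the corners), 16 mm high, about 60 g; origin at the centre of its underside. The three nuts are alike; push with the fingertips 2 to 4 mm over the bench, higher ones may ride up on its edge
- shaft_pad: bystander, leave alone: black rubber vice pad with a groove, 38 x 50 x 32 mm high, loose, somewhere among the nuts; origin at the centre of its underside
- clip: bystander, leave alone: small rounded yellow clip, 26 (x) x 48 (y) x 14 mm high, loose, somewhere among the nuts; origin at the centre of its underside
- sanding_block: bystander on the black tray behind the work: sanding block 58 (x) x 105 (y) x 35 mm high; origin at the centre of its underside
- iron_head: bystander behind the fence: flat golf iron head 79 x 88 x 11 mm high; origin at the centre of its underside
- screwdriver: bystander to the left of the fence, near the bench edge: screwdriver lying along its y axis, 25 x 195 x 26 mm; origin at the centre of its underside
Mind the look-alikes: they are no part of the job. Leave any blue or red look-alike of the nut_2 alone. What is shaped like the nut_1 but green is not meant.

How it is judged:
By the outcome, as a careful person would: the job done as asked, in the order asked, and still so for the second after the job is handed in, with the robot touching nothing.
It also fails if it takes over 72 s, if anything falls off the work surface, if the arm or the gripper's body presses on something with over 40 N, if the wrist force passes 120 N, or if a joint passes its speed limit or range.

ROBOT

A 7-joint arm with a two-finger parallel gripper is mounted at the origin on a cart in front of the work surface, level with it; the furniture and walls round the work are solid. World frame = base frame: x ahead of the robot, y to its left, z up, the work surface at z = 0. Lengths are in m, angles in degrees, forces in N, time in s.
With the tool pointing down it reaches from about 0.425 to 0.875 m from the base axis. Payload 4.7 kg.
Tool frame: the origin (TCP) lies between the finger pads; the fingertips stand env.finger_overhang ahead of it and the grasp point (between the pads) lies 5 mm behind it (env.finger_overhang is the distance from the TCP to the fingertips, in m); z points along the fingers, y is the line along which they close (so a half turn about z gives the same grasp; the last joint's range is limited). The gripper opens to 87 mm and grips with 3 to 60 N. Pads are 19 mm wide; open, the fingers measure 117 mm over their backs; the gripper's body (75 mm by 190 mm) begins 51 mm behind the grasp point.
Start: joints at [64.75, 18.392, -4.016, 83.108, 1.295, 78.541, -3.26], TCP at [0.286, -0.584, 0.197] pointing down, gripper open.
Joint ranges: [-163.93, 163.93], [-17.29, 119.83], [-79.2, 71.16], [3.27, 140.29], [-89.18, 269.18], [5.43, 117.66], [-154.24, 154.24]. Speed limits (degrees/s): [147.25, 147.25, 180, 180, 180, 180, 180].

INTERFACE

Orientations are given as [roll, pitch, yaw] about the fixed x, y, z axes, in that order (R = Rz(yaw) Ry(pitch) Rx(roll)).
In Python, from cell import telemetry, eyes, env, models gives the robot as it stands. The module is installed in compiled form; this text tells all that it offers.
- The arm moves only by the tool drive_tool, never from a script. Its arguments are lists of equal length, an entry for each row: "angular": the turn, a rotation vector about the tool's x, y, z in rad, a list of three; "delta_pos": the shift along the tool's x, y, z in cm, a list of three; "gripper": the finger opening in cm, from 0 to 8.7. A call has 1 to 20 rows; each row shifts and turns the commanded pose from where the row before left it, along the tool's axes as they then stand; what a row does not reach is not made up. A row lasts 1/10 s, in which the tool goes at most 50 mm and 8.59 degrees, less where a joint would pass 70% of its speed; a pose out of reach is approached as far as the arm can. A call with a gripper value outside its range is refused whole. The fingers move at their own pace and stop on an object; "squeeze" is the grip in N (left out, the last holds). Time passes only in rows, so rows that do not move let the fingers close. It gives the time, the measured TCP pose, the force, the opening and the grip force at its end, in the units of the state.
- telemetry.get_obs(): the state, without advancing time (a new reading comes with each control period).
- eyes.read_camera(name): name is "scene" or "top"; returns a dict with "pixels" (384x512x3 uint8, red, green, blue), "mtx" (3x3 intrinsics, pixels), "origin" and "orientation" of the camera in the world. Camera axes: x right, y down, z forward; pixel columns grow to the right and rows downward; lengths in m; the calibration is good to about 2 mm. A picture is of the moment at which its call begins. There is no depth.
- env.sign_off(): hands the job in; it is judged then, once.
Trained networks look in a picture, given as the dict that the camera call returned (one of the last four; its "shot" number tells which), for a name from the list of things; names that differ only in an ending like _2 or _b are one class to them, and where a whole thing is asked for, a point or a joint stands for the part that bears it (a point fixed in the world has none). Each returns a list of dicts, best first, with "p" (0 to 1); they miss things now and then, are a little off and sometimes report something else, mostly with a low value. They report only what shows in the picture. A call takes as long as a camera call. They do not tell look-alikes from the thing itself.
- models.search_frame(picture, target): "centre" ([column, row] in pixels, amid what is visible of it).
- models.cut_out(picture, target): "pixels" (384x512 bool, what is visible of it) and "centre" ([column, row] in pixels, amid what is visible of it).
The state is a dict: "time_s": time; "qpos": joint angles; "joint_velocities": joint speeds; "effort": joint torques, N m; "tool_pos": TCP position; "tool_rot": TCP orientation; "force": force on the tool from outside, world axes, zero at the start; "wrist_torque": the same for the moment, N m; "grip_width": finger opening in m; "grasp_force": force on a finger pad.
Only numpy, scipy, OpenCV 4.12 (cv2) and the standard library are available. Lean on these libraries where they do the work, as an engineer would, in place of code of your own. Each camera call takes 0.05 s, during which the arm holds its last target. There are 200 camera calls.

## Working session

There is one attempt and no reset: what is moved stays moved. The work goes in short steps, Python scripts to look and compute and a tool call to move; the robot and the scene stay as the last step left them, time stands still between calls to the robot, and variables do not carry over. Pictures are saved under pics/ and viewed, at most 10 in all, crops included, and the job is handed in when it is done.

Besides the shell and the picture viewer there is one more tool, called after ">>>" by a JSON object that holds its "fn" and its "kwargs". drive_tool: Moves the arm, as the interface text tells. Its arguments: {"type":"object","properties":{"angular":{"type":"array","items":{"type":"array","items":{"type":"number"}}},"delta_pos":{"type":"array","items":{"type":"array","items":{"type":"number"}}},"gripper":{"type":"array","items":{"type":"number"}},"squeeze":{"type":"number"}},"required":["angular","delta_pos","gripper"]}

```bash
mkdir -p pics
cat > h.py <<'E'
import numpy as np, cv2
from scipy.spatial.transform import Rotation as R
from cell import telemetry, eyes, env, models
def rotm(o):
    o=np.array(o,float)
    if o.shape==(3,3): return o
    if o.size==4: return R.from_quat(o).as_matrix()
    return R.from_euler('xyz',o,degrees=True).as_matrix()
def ray(p,uv):
    d=rotm(p['orientation'])@np.linalg.inv(p['mtx'])@np.array([uv[0],uv[1],1.]); return np.array(p['origin'],float),d
def toz(p,uv,z=0):
    o,d=ray(p,uv); return (o+d*(z-o[2])/d[2])
def proj(p,X):
    c=rotm(p['orientation']).T@(np.array(X,float)-p['origin']); q=np.array(p['mtx'])@c; return q[:2]/q[2]
def save(p,name): cv2.imwrite('pics/'+name+'.png',cv2.resize(p['pixels'][:,:,::-1],(800,600),interpolation=cv2.INTER_CUBIC))
E
python3 - <<'E'
from h import *
o=telemetry.get_obs(); print(o['tool_pos'],o['tool_rot'],env.finger_overhang,o['force'])
for n in('top','scene'):
    p=eyes.read_camera(n); save(p,n+'0'); print(n,p['origin'],p['orientation'],p['mtx'])
    for t,z in(('nut_1',.016),('fence',.022),('shaft_pad',.032),('clip',.014),('iron_head',.011),('screwdriver',.02),('sanding_block',.035)):
        print(t,[(round(d['p'],2),np.round(d['centre'],1).tolist(),np.round(toz(p,d['centre'],z)[:2],3).tolist()) for d in models.search_frame(p,t) if d['p']>.2])
E
```

```text
[ 0.28522824 -0.58341465  0.19577659] [-1.79892448e+02  7.06189227e-03  2.60614261e+01] 0.014 [-0.58444711 -0.20297894 -1.19214787]
top [0.362232   0.17503736 1.22985957] [-1.69818318e+02 -2.37684790e-02 -8.83739004e+01] [[450.89680957   0.         252.92813717]
 [  0.         450.89680957 191.8462586 ]
 [  0.           0.           1.        ]]
nut_1 [(0.62, [342.9, 235.9], [0.467, -0.064]), (0.58, [380.4, 225.5], [0.498, -0.166]), (0.47, [328.9, 171.4], [0.643, -0.027]), (0.46, [346.6, 207.4], [0.544, -0.075]), (0.4, [265.7, 174.8], [0.629, 0.147])]
fence [(0.86, [200.1, 201.6], [0.548, 0.323])]
shaft_pad [(0.61, [292.4, 238.7], [0.454, 0.073])]
clip [(0.48, [293.1, 175.2], [0.63, 0.071])]
iron_head [(0.94, [179.5, 151.5], [0.69, 0.389])]
screwdriver [(0.83, [122.1, 247.4], [0.419, 0.525])]
sanding_block [(0.75, [260.0, 121.9], [0.774, 0.167])]
scene [-0.03841317 -0.3246302   0.51952539] [-120.91944459    1.19877075  -53.48701362] [[378.4352774    0.         246.83121142]
 [  0.         378.4352774  192.47490395]
 [  0.           0.           1.        ]]
nut_1 [(0.77, [350.1, 279.5], [0.487, -0.161]), (0.65, [258.3, 198.7], [0.623, 0.142]), (0.6, [325.2, 249.2], [0.54, -0.084]), (0.59, [302.5, 272.3], [0.453, -0.08]), (0.47, [368.6, 244.5], [0.605, -0.151]), (0.43, [326.2, 220.7], [0.633, -0.04])]
fence [(0.88, [188.9, 191.9], [0.541, 0.303])]
shaft_pad [(0.9, [238.5, 244.6], [0.434, 0.059])]
clip [(0.73, [286.1, 208.7], [0.626, 0.062]), (0.26, [283.5, 172.3], [0.783, 0.167])]
iron_head [(0.68, [205.3, 168.7], [0.678, 0.371])]
screwdriver [(0.6, [99.2, 191.5], [0.41, 0.502])]
sanding_block [(0.64, [283.7, 174.2], [0.739, 0.14])]
```

Run:
```python
import cv2
a=cv2.imread('pics/top0.png')
cv2.imwrite('pics/top0c.png',cv2.resize(a[180:440,150:660],(800,408),interpolation=cv2.INTER_CUBIC))
```

```text
(no output)
```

View pics/top0c.png

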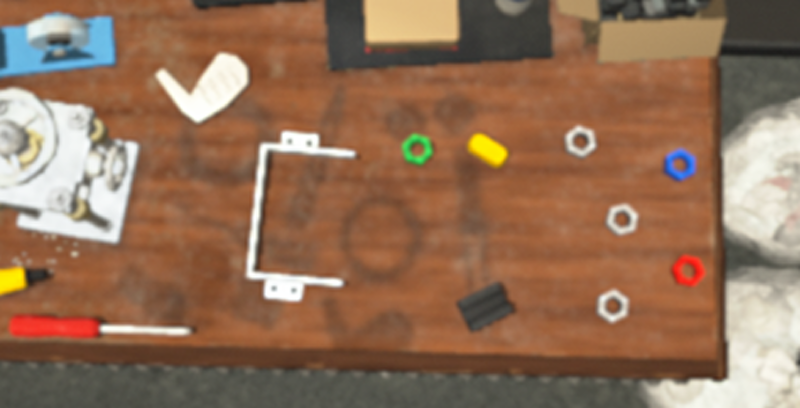

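View pics/scene0.png

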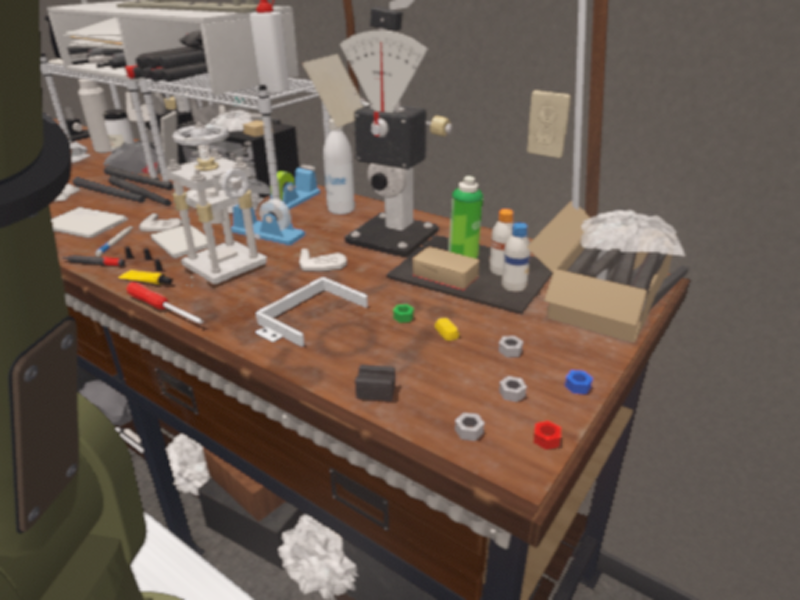

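The top view shows the three steel nuts at crop (580,141), (622,219) and (613,306). Green (417,149), blue (680,165) and red (688,270) are the decoys. The fence is at the left with its open side to −y, corners near (263,147) and (250,275) and bar ends near (355,154) and (342,283). The pad (487,306) and clip (488,150) leave a corridor between them.

Run:
```python
from h import *
T=eyes.read_camera('top'); S=eyes.read_camera('scene')
def full(c): return ((np.array(c)*[510/800,260/408]+[150,180])+.5)*.64-.5
for c in((263,147),(250,275),(355,154),(342,283)): print('fence',c,np.round(toz(T,full(c),.022),4))
def tri(a,b):
    o1,d1=ray(T,a);o2,d2=ray(S,b)
    s=np.linalg.lstsq(np.c_[d1,-d2],o2-o1,rcond=None)[0]; return (o1+d1*s[0]+o2+d2*s[1])/2
for t in('nut_1','fence','shaft_pad','clip'):
    A=models.cut_out(T,t);B=models.cut_out(S,t)
    for a in A:
        if a['p']<.3: continue
        col=T['pixels'][a['pixels']].mean(0).round()
        best=min(((abs(tri(a['centre'],b['centre'])[2]-.008)+np.linalg.norm(proj(S,tri(a['centre'],b['centre']))-b['centre'])*.01,tuple(np.round(tri(a['centre'],b['centre']),4))) for b in B if b['p']>.3),default=None)
        m=a['pixels'].astype(np.uint8); c,_=cv2.findContours(m,0,2); k=max(c,key=cv2.contourArea)
        box=cv2.boxPoints(cv2.minAreaRect(k))
        h={'nut_1':.008,'fence':.022,'shaft_pad':.032,'clip':.01}[t]
        print(t,round(a['p'],2),col,'tri',best,'top',toz(T,a['centre'],h)[:2].round(4),'' if t=='nut_1' else [toz(T,q,h)[:2].round(3).tolist() for q in box])
```

```text
fence (263, 147) [0.6222 0.3184 0.022 ]
fence (250, 275) [0.4786 0.3258 0.022 ]
fence (355, 154) [0.6171 0.2154 0.022 ]
fence (342, 283) [0.4727 0.2248 0.022 ]
nut_1 0.52 [ 82. 182.  78.] tri (np.float64(0.023289347763717657), (np.float64(0.6182), np.float64(0.1462), np.float64(0.0122))) top [0.6158 0.1497] 
nut_1 0.46 [228.  42.  27.] tri (np.float64(0.0149674701351587), (np.float64(0.5045), np.float64(-0.1586), np.float64(-0.0011))) top [ 0.5029 -0.1551] 
nut_1 0.44 [196. 187. 175.] tri (np.float64(0.031701995580849046), (np.float64(0.4643), np.float64(-0.0737), np.float64(0.0007))) top [ 0.4667 -0.076 ] 
nut_1 0.43 [183. 167. 152.] tri (np.float64(0.018993578371677842), (np.float64(0.5591), np.float64(-0.0805), np.float64(-0.0004))) top [ 0.5591 -0.0806] 
fence 0.94 [232. 232. 227.] tri (np.float64(0.01607454078111699), (np.float64(0.548), np.float64(0.3185), np.float64(0.012))) top [0.5442 0.3194] [[0.614, 0.321], [0.64, 0.322], [0.64, 0.22], [0.613, 0.22]]
fence 0.33 [185. 169. 155.] tri (np.float64(0.694124659665089), (np.float64(0.3843), np.float64(0.023), np.float64(0.2227))) top [ 0.4642 -0.0651] [[0.463, -0.046], [0.48, -0.077], [0.452, -0.091], [0.436, -0.06]]
shaft_pad 0.84 [78. 70. 62.] tri (np.float64(0.013340523558324636), (np.float64(0.4507), np.float64(0.0649), np.float64(0.0149))) top [0.4485 0.0674] [[0.457, 0.105], [0.482, 0.057], [0.446, 0.039], [0.421, 0.086]]
clip 0.6 [246. 217.   2.] tri (np.float64(0.015469480980858038), (np.float64(0.6387), np.float64(0.0683), np.float64(-0.0015))) top [0.6352 0.0705] [[0.631, 0.093], [0.652, 0.081], [0.629, 0.043], [0.609, 0.054]]
```

Run:
```python
from h import *
T=eyes.read_camera('top')
def full(c): return ((np.array(c)*[510/800,260/408]+[150,180])+.5)*.64-.5
im=T['pixels'].astype(int)
for c in((613,306),(622,219),(580,141)):
    f=full(c); x,y=np.round(f).astype(int); w=im[y-10:y+11,x-10:x+11]
    m=((w[:,:,2]>100)).astype(np.uint8)
    k=max(cv2.findContours(m,0,2)[0],key=cv2.contourArea); (cx,cy),r=cv2.minEnclosingCircle(k)
    print(toz(T,f,.01)[:2].round(4),toz(T,(x-10+cx,y-10+cy),.01)[:2].round(4),r*2.7)
```

```text
[ 0.457  -0.0737] [ 0.4573 -0.0731] 18.460244750976564
[ 0.5541 -0.0845] [ 0.555  -0.0843] 18.362256145477296
[ 0.6419 -0.0379] [ 0.6427 -0.0379] 18.3726845741272
```

>>> {"fn": "drive_tool", "kwargs": {"angular": [[0, 0, -0.1396], [0, 0, -0.1396], [0, 0, -0.1396], [0, 0, -0.1396], [0, 0, -0.1396], [0, 0, -0.1396], [0, 0, -0.1396], [0, 0, -0.1396], [0, 0, 0]], "delta_pos": [[0, 0, 0], [0, 0, 0], [0, 0, 0], [0, 0, 0], [0, 0, 0], [0, 0, 0], [0, 0, 0], [0, 0, 0], [0, 0, 0]], "gripper": [1.2, 1.2, 1.2, 1.2, 1.2, 1.2, 1.2, 1.2, 1.2]}}

```text
time_s: 2.25
tool_pos: [0.2855, -0.584, 0.1969]
tool_rot: [180.0, -0.0, 90.1]
force: [-0.4, -0.1, -0.4]
grip_width: 0.0229
grasp_force: 0.0
```

>>> {"fn": "drive_tool", "kwargs": {"angular": [[0, 0, 0], [0, 0, 0], [0, 0, 0], [0, 0, 0], [0, 0, 0], [0, 0, 0], [0, 0, 0], [0, 0, 0], [0, 0, 0], [0, 0, 0], [0, 0, 0], [0, 0, 0], [0, 0, 0], [0, 0, 0], [0, 0, 0], [0, 0, 0], [0, 0, 0]], "delta_pos": [[3.17, 1.92, 0.98], [3.17, 1.92, 0.98], [3.17, 1.92, 0.98], [3.17, 1.92, 0.98], [3.17, 1.92, 0.98], [3.17, 1.92, 0.98], [3.17, 1.92, 0.98], [3.17, 1.92, 0.98], [3.17, 1.92, 0.98], [3.17, 1.92, 0.98], [3.17, 1.92, 0.98], [3.17, 1.92, 0.98], [3.17, 1.92, 0.98], [3.17, 1.92, 0.98], [0, 0, 0], [0, 0, 0], [0, 0, 0]], "gripper": [1.2, 1.2, 1.2, 1.2, 1.2, 1.2, 1.2, 1.2, 1.2, 1.2, 1.2, 1.2, 1.2, 1.2, 1.2, 1.2, 1.2]}}

```text
time_s: 3.95
tool_pos: [0.5536, -0.1415, 0.0598]
tool_rot: [-180.0, 0.1, 89.9]
force: [0.1, -0.6, 0.3]
grip_width: 0.0122
grasp_force: 0.0
```

>>> {"fn": "drive_tool", "kwargs": {"angular": [[0, 0, 0], [0, 0, 0], [0, 0, 0], [0, 0, 0], [0, 0, 0]], "delta_pos": [[0, 0, 1.4], [0, 0, 1.4], [0, 0, 0.9], [0, 0, 0.5], [0, 0, 0]], "gripper": [1.2, 1.2, 1.2, 1.2, 1.2]}}

```text
time_s: 4.45
tool_pos: [0.553, -0.1399, 0.0164]
tool_rot: [-179.9, -0.0, 90.0]
force: [-0.7, -0.4, 0.5]
grip_width: 0.012
grasp_force: 0.0
```

Run:
```python
from h import *
p=eyes.read_camera('scene'); c=p['pixels'][160:340,230:430,::-1]
cv2.imwrite('pics/a.png',cv2.resize(c,(660,594),interpolation=cv2.INTER_CUBIC)); print(telemetry.get_obs()['tool_pos'])
```

```text
[ 0.55360855 -0.13984168  0.01709955]
```

View pics/a.png

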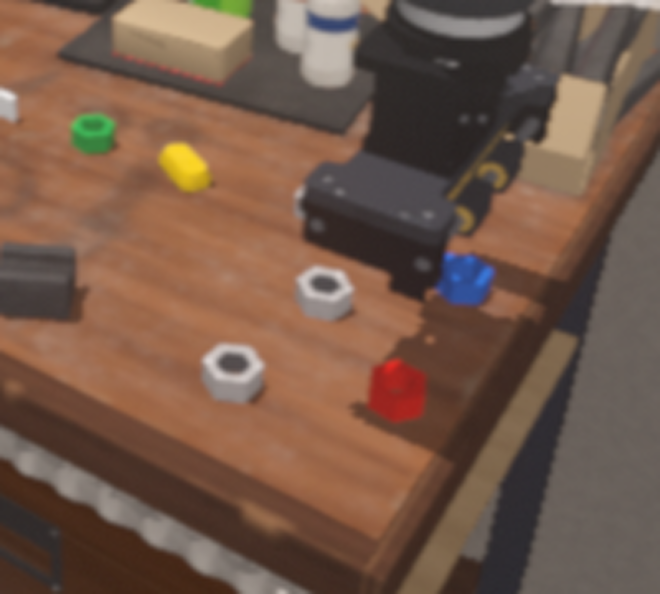

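The fingers are down behind nut B (324,293). They clear red (398,390) and blue (467,280), so I'll push it along +y.

>>> {"fn": "drive_tool", "kwargs": {"angular": [[0, 0, 0], [0, 0, 0], [0, 0, 0], [0, 0, 0], [0, 0, 0], [0, 0, 0], [0, 0, 0], [0, 0, 0], [0, 0, 0], [0, 0, 0], [0, 0, 0], [0, 0, 0], [0, 0, 0], [0, 0, 0], [0, 0, 0], [0, 0, 0], [0, 0, 0], [0, 0, 0], [0, 0, 0], [0, 0, 0]], "delta_pos": [[0.7, 0, 0], [0.7, 0, 0], [0.7, 0, 0], [0.7, 0, 0], [0.9, 0, 0], [1.1, 0, 0], [1.1, 0, 0], [1.1, 0, 0], [1.1, 0, 0], [1.1, 0, 0], [1.1, 0, 0], [1.1, 0, 0], [1.1, 0, 0], [1.1, 0, 0], [1.1, 0, 0], [1.1, 0, 0], [1.1, 0, 0], [1.0, 0, 0], [0.6, 0, 0], [0.3, 0, 0]], "gripper": [1.2, 1.2, 1.2, 1.2, 1.2, 1.2, 1.2, 1.2, 1.2, 1.2, 1.2, 1.2, 1.2, 1.2, 1.2, 1.2, 1.2, 1.2, 1.2, 1.2]}}

```text
time_s: 6.5
tool_pos: [0.5538, 0.0489, 0.0176]
tool_rot: [180.0, -0.0, 90.1]
force: [0.6, -0.6, 0.1]
grip_width: 0.0119
grasp_force: 0.0
```

Run:
```python
from h import *
p=eyes.read_camera('scene'); c=p['pixels'][140:300,150:350,::-1]
cv2.imwrite('pics/b.png',cv2.resize(c,(700,560),interpolation=cv2.INTER_CUBIC)); print(telemetry.get_obs()['tool_pos'])
```

```text
[0.55374669 0.04907109 0.01763481]
```

View pics/b.png

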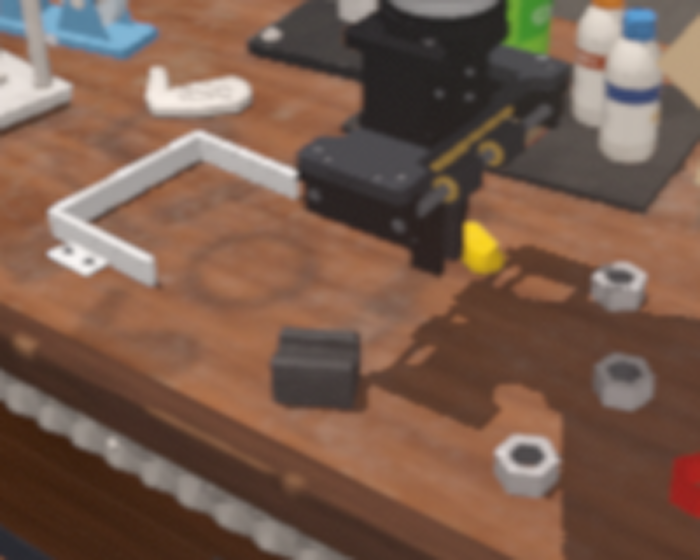

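The view shows nut B still at (624,380), in the gripper's shadow, with the fingertips at (430,270), so it wasn't pushed. I'll check the geometry.

Run:
```python
from h import *
T=eyes.read_camera('top');S=eyes.read_camera('scene')
print('tip',proj(S,(.533,.049,.003)),'seen',(430/3.5+150,270/3.5+140),toz(S,(430/3.5+150,270/3.5+140),.003))
for q in((620,285),(624,380),(527,463)): print('S nut top',toz(S,(q[0]/3.5+150,q[1]/3.5+140),.008))
for t in ('nut_1',):
  for P,n in((T,'T'),(S,'S')):
    for d in models.search_frame(P,t): print(n,round(d['p'],2),toz(P,d['centre'],.008)[:2].round(3))
c=T['pixels'][130:280,210:410,::-1]
cv2.imwrite('pics/c.png',cv2.resize(c,(800,600),interpolation=cv2.INTER_CUBIC))
```

```text
tip [269.32278161 233.49730947] seen (272.8571428571429, 217.14285714285714) [0.59147869 0.0777224  0.003     ]
S nut top [ 0.64236295 -0.03874126  0.008     ]
S nut top [ 0.55474197 -0.08450514  0.008     ]
S nut top [ 0.45893011 -0.07271311  0.008     ]
T 0.52 [0.619 0.143]
T 0.51 [ 0.62  -0.142]
S 0.7 [ 0.642 -0.033]
S 0.65 [ 0.459 -0.077]
S 0.6 [ 0.498 -0.159]
S 0.57 [ 0.55  -0.081]
S 0.49 [ 0.619 -0.149]
```

View pics/c.png

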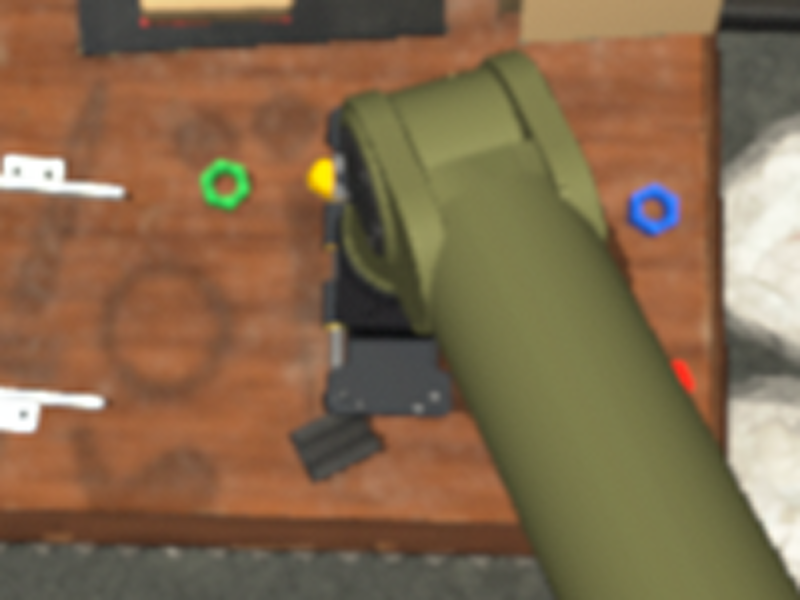

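Run:
```python
from h import *
S=eyes.read_camera('scene')
for uv,T in(((272.9,217.1),(.5538,.049)),((354.2,246.4),(.5535,-.14))):
  for z in(0,.02,.03,.04,.05,.06): X=toz(S,uv,z); print(z,(X[:2]-T).round(4))
o=telemetry.get_obs(); print({k:np.round(v,3).tolist() for k,v in o.items()})
```

```text
0 [0.0415 0.0311]
0.02 [0.0171 0.0155]
0.03 [0.005  0.0077]
0.04 [-0.0072 -0.0001]
0.05 [-0.0194 -0.0079]
0.06 [-0.0316 -0.0157]
0 [0.0487 0.0174]
0.02 [0.0241 0.0096]
0.03 [0.0117 0.0057]
0.04 [-0.0006  0.0018]
0.05 [-0.0129 -0.0021]
0.06 [-0.0253 -0.0059]
{'time_s': 6.8, 'qpos': [22.021, 19.635, -34.233, 106.802, 12.985, 57.451, -17.717], 'joint_velocities': [0.115, -0.049, -0.032, 0.051, -0.069, 0.042, -0.028], 'effort': [-0.152, -40.193, -5.615, -26.22, -0.068, 0.011, 0.0], 'tool_pos': [0.554, 0.047, 0.018], 'tool_rot': [-179.994, 0.023, 89.991], 'force': [0.359, 0.132, -0.938], 'wrist_torque': [-0.04, -0.114, -0.058], 'grasp_force': 0.0, 'grip_width': 0.012}
```

Run:
```python
from h import *
S=eyes.read_camera('scene'); 
im=cv2.resize(S['pixels'][100:260,220:370,::-1],(0,0),fx=3.7,fy=3.7,interpolation=cv2.INTER_CUBIC)
pr=lambda X:tuple(int(v) for v in (proj(S,X)-[220,100]+.5)*3.7)
x0,y0=.5538,.048
def box(a,b,c,d,z,col):
    q=[pr((a,c,z)),pr((b,c,z)),pr((b,d,z)),pr((a,d,z))]
    for i in range(4): cv2.line(im,q[i],q[(i+1)%4],col,1)
box(x0-.095,x0+.095,y0-.0375,y0+.0375,.0735,(0,255,0))
for s in(-1,1):
  for z in(.0036,.0735): 
    a,b=sorted((x0+s*.006,x0+s*.021)); box(a,b,y0-.0095,y0+.0095,z,(0,0,255) if s<0 else (255,255,0))
cv2.imwrite('pics/d.png',im)
```

```text
(no output)
```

View pics/d.png

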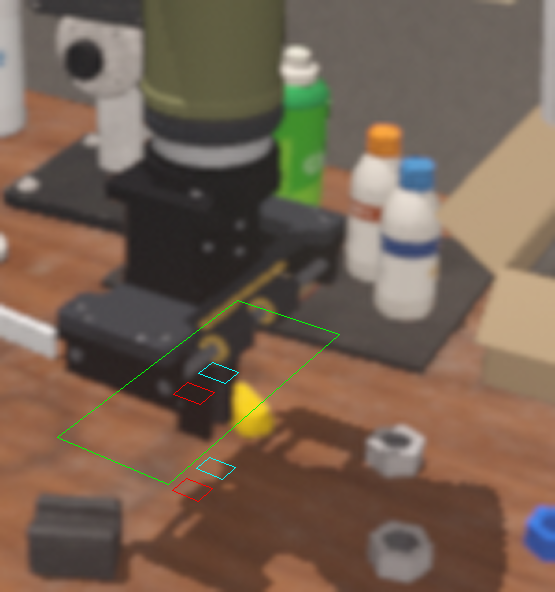

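The overlay shows the whole gripper about 40 mm higher than the reported pose: fingertips seen at (205,435), predicted at (195,495). The reported height therefore can't be trusted. I'll lower gently over the free bench here and watch force and image.

>>> {"fn": "drive_tool", "kwargs": {"angular": [[0, 0, 0], [0, 0, 0], [0, 0, 0], [0, 0, 0], [0, 0, 0]], "delta_pos": [[0, 0, 0.6], [0, 0, 0.6], [0, 0, 0.6], [0, 0, 0.6], [0, 0, 0.0]], "gripper": [1.2, 1.2, 1.2, 1.2, 1.2]}}

```text
time_s: 7.35
tool_pos: [0.5528, 0.0479, -0.0077]
tool_rot: [-179.9, 0.0, 90.1]
force: [-1.4, 0.7, -0.7]
grip_width: 0.0124
grasp_force: 0.0
```

Run:
```python
from h import *
S=eyes.read_camera('scene'); o=telemetry.get_obs(); print(o['tool_pos'],o['force'])
im=S['pixels'].astype(int)
# lowest dark pixel per column near the finger
for u in range(262,286,2):
    col=im[200:250,u].max(1); print(u,[200+int(i) for i in np.where(col<45)[0][-1:]], end=' ')
```

```text
[ 0.55318754  0.04808817 -0.00711784] [ 0.58161282 -0.11833064 -0.06793776]
262 [212] 264 [212] 266 [212] 268 [217] 270 [223] 272 [222] 274 [225] 276 [] 278 [] 280 [] 282 [] 284 []
```

>>> {"fn": "drive_tool", "kwargs": {"angular": [[0, 0, 0], [0, 0, 0], [0, 0, 0], [0, 0, 0]], "delta_pos": [[0, 0, 0.3], [0, 0, 0.3], [0, 0, 0.3], [0, 0, 0]], "gripper": [1.2, 1.2, 1.2, 1.2]}}

```text
time_s: 7.8
tool_pos: [0.5534, 0.048, -0.0158]
tool_rot: [-180.0, 0.0, 90.0]
force: [-0.4, -0.4, -0.1]
grip_width: 0.012
grasp_force: 0.0
```

>>> {"fn": "drive_tool", "kwargs": {"angular": [[0, 0, 0], [0, 0, 0], [0, 0, 0], [0, 0, 0]], "delta_pos": [[0, 0, 0.15], [0, 0, 0.15], [0, 0, 0], [0, 0, 0]], "gripper": [1.2, 1.2, 1.2, 1.2]}}

```text
time_s: 8.2
tool_pos: [0.5538, 0.048, -0.0184]
tool_rot: [-180.0, 0.0, 90.0]
force: [-0.7, 0.1, -0.3]
grip_width: 0.0118
grasp_force: 0.0
```

Run:
```python
from h import *
S=eyes.read_camera('scene'); o=telemetry.get_obs(); print(o['tool_pos'],o['force'])
im=S['pixels'].astype(int)
for u in range(262,286,2):
    col=im[200:250,u].max(1); print(u,[200+int(i) for i in np.where(col<45)[0][-1:]], end=' ')
for z in(.003,.01,.02): print(proj(S,(.533,.048-.0095,z)),proj(S,(.548,.048-.0095,z)))
```

```text
[ 0.55387039  0.04806796 -0.01830613] [-0.38647198  0.02204601  0.05308731]
262 [216] 264 [223] 266 [218] 268 [221] 270 [226] 272 [228] 274 [229] 276 [] 278 [] 280 [] 282 [] 284 [] [273.25028553 235.13335296] [276.88559189 231.80714953]
[273.29737567 232.61286293] [276.9474795  229.30295573]
[273.36535052 228.9745236 ] [277.03680335 225.68859318]
```

>>> {"fn": "drive_tool", "kwargs": {"angular": [[0, 0, 0], [0, 0, 0], [0, 0, 0], [0, 0, 0]], "delta_pos": [[0, 0, 0.2], [0, 0, 0.2], [0, 0, 0.1], [0, 0, 0]], "gripper": [1.2, 1.2, 1.2, 1.2]}}

```text
time_s: 8.65
tool_pos: [0.5536, 0.048, -0.0236]
tool_rot: [-180.0, 0.0, 90.0]
force: [-0.3, -0.6, -0.3]
grip_width: 0.0117
grasp_force: 0.0
```

Run:
```python
from h import *
S=eyes.read_camera('scene'); o=telemetry.get_obs(); print(o['tool_pos'],o['force'])
im=cv2.resize(S['pixels'][190:250,240:310,::-1],(0,0),fx=8,fy=8,interpolation=cv2.INTER_CUBIC)
cv2.imwrite('pics/e.png',im)
```

```text
[ 0.55368387  0.04806317 -0.02351822] [ 0.34941066 -0.99169037 -0.43596408]
```

View pics/e.png

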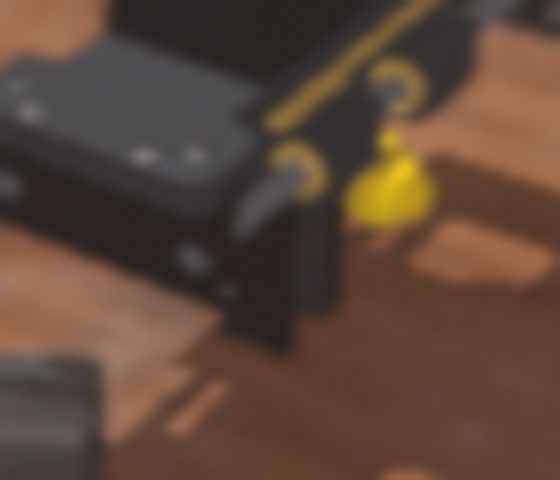

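The near fingertip is at (285,352), very close to the bench. I'll feel for it in 1 mm steps.

>>> {"fn": "drive_tool", "kwargs": {"angular": [[0, 0, 0], [0, 0, 0], [0, 0, 0]], "delta_pos": [[0, 0, 0.1], [0, 0, 0.1], [0, 0, 0]], "gripper": [1.2, 1.2, 1.2]}}

```text
time_s: 9.0
tool_pos: [0.554, 0.0481, -0.0252]
tool_rot: [180.0, 0.0, 90.1]
force: [-0.2, 0.1, 1.5]
grip_width: 0.0118
grasp_force: 0.9
```

>>> {"fn": "drive_tool", "kwargs": {"angular": [[0, 0, 0], [0, 0, 0], [0, 0, 0]], "delta_pos": [[0, 0, 0.1], [0, 0, 0], [0, 0, 0]], "gripper": [1.2, 1.2, 1.2]}}

```text
time_s: 9.3
tool_pos: [0.5539, 0.0481, -0.0253]
tool_rot: [180.0, 0.0, 90.0]
force: [-3.0, -0.4, 9.4]
grip_width: 0.0122
grasp_force: 4.5
```

Contact is at a reported z of −0.0253, so I'll aim for −0.0223, which puts the tips about 3 mm up. Now I'll lift, go back behind nut B and lower.

>>> {"fn": "drive_tool", "kwargs": {"angular": [[0, 0, 0], [0, 0, 0], [0, 0, 0], [0, 0, 0], [0, 0, 0], [0, 0, 0], [0, 0, 0], [0, 0, 0], [0, 0, 0], [0, 0, 0], [0, 0, 0], [0, 0, 0], [0, 0, 0], [0, 0, 0], [0, 0, 0]], "delta_pos": [[0, 0, -1.5], [0, 0, -1.5], [0, 0, -1.5], [-3.1, 0, 0], [-3.1, 0, 0], [-3.1, 0, 0], [-3.1, 0, 0], [-3.1, 0, 0], [-3.1, 0, 0], [0, 0, 0], [0, 0, 1.3], [0, 0, 1.3], [0, 0, 1.0], [0, 0, 0.45], [0, 0, 0]], "gripper": [1.2, 1.2, 1.2, 1.2, 1.2, 1.2, 1.2, 1.2, 1.2, 1.2, 1.2, 1.2, 1.2, 1.2, 1.2]}}

```text
time_s: 10.8
tool_pos: [0.5531, -0.1368, -0.0232]
tool_rot: [-179.9, -0.1, 90.1]
force: [0.0, 0.6, 0.0]
grip_width: 0.012
grasp_force: 0.0
```

>>> {"fn": "drive_tool", "kwargs": {"angular": [[0, 0, 0], [0, 0, 0], [0, 0, 0], [0, 0, 0], [0, 0, 0], [0, 0, 0], [0, 0, 0], [0, 0, 0], [0, 0, 0], [0, 0, 0], [0, 0, 0], [0, 0, 0], [0, 0, 0], [0, 0, 0], [0, 0, 0], [0, 0, 0], [0, 0, 0], [0, 0, 0], [0, 0, 0], [0, 0, 0]], "delta_pos": [[0.5, 0, -0.05], [0.5, 0, 0], [0.5, 0, 0], [0.5, 0, 0], [0.6, 0, 0], [0.8, 0, 0], [1.0, 0, 0], [1.0, 0, 0], [1.0, 0, 0], [1.0, 0, 0], [1.0, 0, 0], [1.0, 0, 0], [1.0, 0, 0], [1.0, 0, 0], [1.0, 0, 0], [1.0, 0, 0], [1.0, 0, 0], [0.8, 0, 0], [0.5, 0, 0], [0.3, 0, 0]], "gripper": [1.2, 1.2, 1.2, 1.2, 1.2, 1.2, 1.2, 1.2, 1.2, 1.2, 1.2, 1.2, 1.2, 1.2, 1.2, 1.2, 1.2, 1.2, 1.2, 1.2]}}

```text
time_s: 12.8
tool_pos: [0.5538, 0.0226, -0.0214]
tool_rot: [-180.0, 0.0, 90.1]
force: [0.7, -0.8, 0.4]
grip_width: 0.0122
grasp_force: 0.3
```

```bash
cat > n.py <<'E'
from h import *
S=eyes.read_camera('scene'); T=eyes.read_camera('top'); o=telemetry.get_obs(); print(o['time_s'],o['tool_pos'].round(4),o['force'].round(1))
for P,n in((T,'T'),(S,'S')):
    for d in models.cut_out(P,'nut_1'):
        if d['p']<.25: continue
        c=P['pixels'][d['pixels']].mean(0); k=c.max()-c.min()
        v,u=np.where(d['pixels']); (cx,cy),r=cv2.minEnclosingCircle(np.c_[u,v].astype(np.float32))
        print(n,round(d['p'],2),'steel' if k<60 else 'col',toz(P,d['centre'],.008)[:2].round(3),toz(P,(cx,cy),.008)[:2].round(3))
E
python3 n.py
```

```text
12.9 [ 0.5538  0.0225 -0.0214] [-0.8  0.4 -0. ]
T 0.46 col [0.616 0.155] [0.628 0.148]
T 0.34 col [0.782 0.156] [0.779 0.158]
S 0.76 col [ 0.613 -0.147] [ 0.618 -0.149]
S 0.62 steel [ 0.453 -0.081] [ 0.457 -0.072]
S 0.57 steel [ 0.644 -0.04 ] [ 0.64  -0.037]
S 0.55 col [ 0.494 -0.159] [ 0.497 -0.156]
```

Nut B is gone from its old place and is travelling hidden behind the hand. I'll continue into the fence.

>>> {"fn": "drive_tool", "kwargs": {"angular": [[0, 0, 0], [0, 0, 0], [0, 0, 0], [0, 0, 0], [0, 0, 0], [0, 0, 0], [0, 0, 0], [0, 0, 0], [0, 0, 0], [0, 0, 0], [0, 0, 0], [0, 0, 0], [0, 0, 0], [0, 0, 0], [0, 0, 0], [0, 0, 0], [0, 0, 0], [0, 0, 0], [0, 0, 0], [0, 0, 0]], "delta_pos": [[0.5, 0, 0.05], [0.8, -0.03, 0], [1.2, -0.03, 0], [1.4, -0.03, 0], [1.4, -0.03, 0], [1.4, -0.03, 0], [1.4, -0.03, 0], [1.4, -0.03, 0], [1.4, -0.03, 0], [1.4, -0.03, 0], [1.4, -0.03, 0], [1.4, -0.03, 0], [1.4, -0.03, 0], [1.4, -0.03, 0], [1.4, -0.03, 0], [1.4, -0.03, 0], [1.3, -0.03, 0], [1.0, 0, 0], [0.7, 0, 0], [0.4, 0, 0]], "gripper": [1.2, 1.2, 1.2, 1.2, 1.2, 1.2, 1.2, 1.2, 1.2, 1.2, 1.2, 1.2, 1.2, 1.2, 1.2, 1.2, 1.2, 1.2, 1.2, 1.2]}}

```text
time_s: 15.0
tool_pos: [0.5487, 0.2638, -0.0219]
tool_rot: [-180.0, 0.0, 90.1]
force: [-0.3, -0.0, -0.5]
grip_width: 0.0121
grasp_force: 0.3
```

```bash
python3 n.py
```

```text
15.1 [ 0.5487  0.2636 -0.0219] [-0.4  0.1 -0.4]
T 0.6 col [ 0.503 -0.168] [ 0.501 -0.156]
T 0.6 col [0.634 0.071] [0.63  0.068]
T 0.49 col [ 0.629 -0.137] [ 0.62  -0.148]
T 0.39 steel [ 0.64  -0.036] [ 0.643 -0.036]
S 0.73 steel [ 0.637 -0.034] [ 0.64  -0.038]
S 0.71 col [ 0.615 -0.144] [ 0.62  -0.149]
S 0.69 col [ 0.499 -0.161] [ 0.499 -0.157]
S 0.48 steel [ 0.464 -0.075] [ 0.457 -0.071]
S 0.41 steel [0.546 0.302] [0.538 0.294]
S 0.41 steel [0.625 0.149] [0.625 0.146]
```

Nut B is inside at about (0.54, 0.294). Before going for nut C I'll check how close the cardboard box is.

Run:
```python
from h import *
S=eyes.read_camera('scene')
for q in((548,320),(640,345),(550,275)): print(toz(S,(q[0]*.64,q[1]*.64),0).round(3))
b=toz(S,(548*.64,320*.64),0)
for z in(.04,.06,.08): print(z,proj(S,(b[0],b[1],z))/.64)
```

```text
[ 0.752 -0.05   0.   ]
[ 0.765 -0.19   0.   ]
[0.896 0.008 0.   ]
0.04 [551.05942733 298.5782354 ]
0.06 [552.64048886 287.50782113]
0.08 [554.25733172 276.18687003]
```

>>> {"fn": "drive_tool", "kwargs": {"angular": [[0, 0, 0], [0, 0, 0], [0, 0, 0], [0, 0, 0]], "delta_pos": [[-0.3, 0, -0.3], [0, 0, -1.5], [0, 0, -2], [0, 0, -2]], "gripper": [1.2, 1.2, 1.2, 1.2]}}

```text
time_s: 15.65
tool_pos: [0.5491, 0.2599, 0.0379]
tool_rot: [180.0, -0.0, 90.0]
force: [-0.0, -0.6, -0.3]
grip_width: 0.012
grasp_force: 0.0
```

>>> {"fn": "drive_tool", "kwargs": {"angular": [[0, 0, 0], [0, 0, 0], [0, 0, 0], [0, 0, 0], [0, 0, 0], [0, 0, 0], [0, 0, 0], [0, 0, 0], [0, 0, 0], [0, 0, 0], [0, 0, 0], [0, 0, 0], [0, 0, 0], [0, 0, 0], [0, 0, 0], [0, 0, 0], [0, 0, 0], [0, 0, 0]], "delta_pos": [[-2.97, 0.755, 0], [-2.97, 0.755, 0], [-2.97, 0.755, 0], [-2.97, 0.755, 0], [-2.97, 0.755, 0], [-2.97, 0.755, 0], [-2.97, 0.755, 0], [-2.97, 0.755, 0], [-2.97, 0.755, 0], [-2.97, 0.755, 0], [0, 0, 0], [0, 0, 0], [0, 0, 1.5], [0, 0, 1.5], [0, 0, 1.5], [0, 0, 1.0], [0, 0, 0.5], [0, 0, 0]], "gripper": [8.7, 8.7, 8.7, 8.7, 8.7, 8.7, 8.7, 8.7, 8.7, 8.7, 8.7, 8.7, 8.7, 8.7, 8.7, 8.7, 8.7, 8.7]}}

```text
time_s: 17.45
tool_pos: [0.6242, -0.0363, -0.0243]
tool_rot: [-179.9, -0.0, 90.1]
force: [0.2, 0.2, 0.4]
grip_width: 0.0872
grasp_force: 0.0
```

>>> {"fn": "drive_tool", "kwargs": {"angular": [[0, 0, 0], [0, 0, 0], [0, 0, 0], [0, 0, 0], [0, 0, 0], [0, 0, 0], [0, 0, 0], [0, 0, 0], [0, 0, 0], [0, 0, 0], [0, 0, 0], [0, 0, 0], [0, 0, 0]], "delta_pos": [[0, -0.4, -0.1], [0, -0.5, 0], [0, -0.6, 0], [0, -0.8, 0], [0, -0.9, 0], [0, -0.9, 0], [0, -0.9, 0], [0, -0.9, 0], [0, -0.9, 0], [0, -0.7, 0], [0, -0.4, 0], [0, -0.3, 0], [0, 0, 0]], "gripper": [8.7, 8.7, 8.7, 8.7, 8.7, 8.7, 8.7, 8.7, 8.7, 8.7, 8.7, 8.7, 8.7]}}

```text
time_s: 18.75
tool_pos: [0.5422, -0.037, -0.0229]
tool_rot: [-180.0, 0.0, 90.0]
force: [0.4, 0.3, 0.7]
grip_width: 0.0869
grasp_force: 0.0
```

```bash
python3 n.py
python3 - <<'E'
from h import *
S=eyes.read_camera('scene'); cv2.imwrite('pics/f.png',cv2.resize(S['pixels'][150:310,140:400,::-1],(800,492),interpolation=cv2.INTER_CUBIC))
E
```

```text
18.85 [ 0.5426 -0.037  -0.0229] [ 0.7 -0.4  0.2]
T 0.62 col [0.616 0.157] [0.628 0.149]
T 0.53 steel [0.557 0.296] [0.547 0.291]
T 0.25 col [0.775 0.163] [0.777 0.159]
S 0.76 col [ 0.611 -0.152] [ 0.618 -0.15 ]
S 0.64 col [ 0.497 -0.163] [ 0.496 -0.156]
S 0.53 steel [ 0.453 -0.077] [ 0.456 -0.072]
S 0.45 steel [ 0.563 -0.047] [ 0.568 -0.044]
S 0.32 steel [0.79  0.198] [0.797 0.197]
```

View pics/f.png

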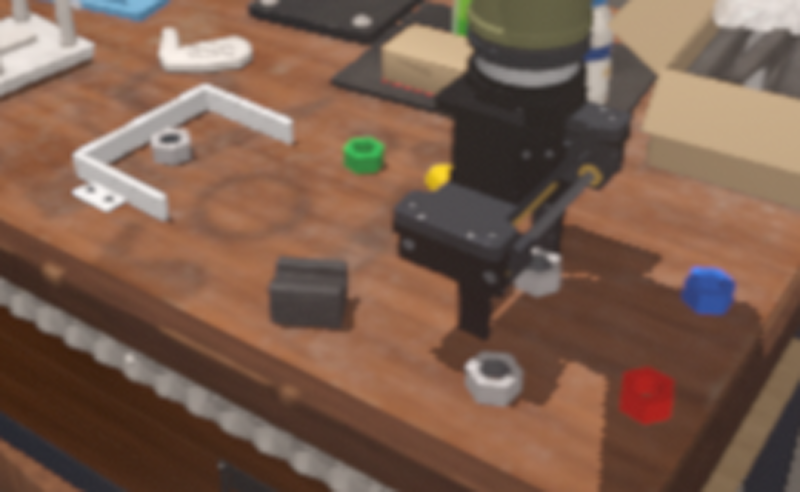

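B is inside the fence (172,145). C sits between the fingers (540,270) at about (0.568,−0.040), and A is untouched (493,378). I'll back out, narrow the fingers and push C in.

>>> {"fn": "drive_tool", "kwargs": {"angular": [[0, 0, 0], [0, 0, 0], [0, 0, 0], [0, 0, 0], [0, 0, 0], [0, 0, 0], [0, 0, 0], [0, 0, 0], [0, 0, 0], [0, 0, 0], [0, 0, 0], [0, 0, 0], [0, 0, 0], [0, 0, 0]], "delta_pos": [[0, 0.5, 0], [-1, 0, 0], [-1.5, 0, 0], [-1.5, 0, 0], [-1.5, 0, 0], [-0.5, 0, 0], [0, 0.5, 0], [0, 0.6, 0], [0, 0.7, 0], [0, 0, 0], [0, 0, 0], [0, 0, 0], [0, 0, 0], [0, 0, 0]], "gripper": [8.7, 8.7, 8.7, 8.7, 8.7, 8.7, 1.2, 1.2, 1.2, 1.2, 1.2, 1.2, 1.2, 1.2]}}

```text
time_s: 20.4
tool_pos: [0.5654, -0.0969, -0.0229]
tool_rot: [-180.0, 0.0, 90.0]
force: [0.5, 0.2, 0.8]
grip_width: 0.0309
grasp_force: 0.0
```

>>> {"fn": "drive_tool", "kwargs": {"angular": [[0, 0, 0], [0, 0, 0], [0, 0, 0], [0, 0, 0], [0, 0, 0], [0, 0, 0], [0, 0, 0], [0, 0, 0], [0, 0, 0], [0, 0, 0], [0, 0, 0], [0, 0, 0], [0, 0, 0], [0, 0, 0], [0, 0, 0], [0, 0, 0], [0, 0, 0], [0, 0, 0], [0, 0, 0], [0, 0, 0]], "delta_pos": [[0.5, 0, 0], [0.5, 0, 0], [0.6, 0, 0], [0.6, 0, 0], [0.6, 0, 0], [0.8, 0, 0], [1.0, 0, 0], [1.0, 0, 0], [1.0, 0, 0], [1.0, 0, 0], [1.0, 0, 0], [1.0, 0, 0], [1.0, 0, 0], [1.0, 0, 0], [1.0, 0, 0], [1.0, 0, 0], [1.0, 0, 0], [0.8, 0, 0], [0.5, 0, 0], [0.3, 0, 0]], "gripper": [1.2, 1.2, 1.2, 1.2, 1.2, 1.2, 1.2, 1.2, 1.2, 1.2, 1.2, 1.2, 1.2, 1.2, 1.2, 1.2, 1.2, 1.2, 1.2, 1.2]}}

```text
time_s: 22.4
tool_pos: [0.5655, 0.0656, -0.0229]
tool_rot: [-180.0, 0.0, 90.1]
force: [-0.1, -1.5, 0.5]
grip_width: 0.0116
grasp_force: 0.4
```

```bash
python3 n.py
```

```text
22.5 [ 0.5655  0.0655 -0.0229] [0.4 0.3 0.9]
T 0.62 col [ 0.511 -0.18 ] [ 0.503 -0.158]
T 0.46 col [ 0.615 -0.136] [ 0.617 -0.149]
T 0.45 col [0.631 0.16 ] [0.629 0.149]
T 0.42 steel [0.542 0.291] [0.547 0.289]
S 0.82 steel [ 0.457 -0.077] [ 0.457 -0.072]
S 0.75 col [ 0.618 -0.146] [ 0.619 -0.149]
S 0.68 col [ 0.498 -0.162] [ 0.497 -0.156]
S 0.47 steel [0.554 0.292] [0.546 0.29 ]
```

>>> {"fn": "drive_tool", "kwargs": {"angular": [[0, 0, 0], [0, 0, 0], [0, 0, 0], [0, 0, 0], [0, 0, 0], [0, 0, 0], [0, 0, 0], [0, 0, 0], [0, 0, 0], [0, 0, 0], [0, 0, 0], [0, 0, 0], [0, 0, 0], [0, 0, 0], [0, 0, 0], [0, 0, 0], [0, 0, 0]], "delta_pos": [[0.5, 0, 0], [0.8, 0, 0], [1.1, 0, 0], [1.2, 0, 0], [1.2, 0, 0], [1.2, 0.1, 0], [1.2, 0.1, 0], [1.2, 0.15, 0], [1.2, 0.2, 0], [1.2, 0.2, 0], [1.2, 0.2, 0], [1.2, 0.2, 0], [1.2, 0.2, 0], [0.9, 0.05, 0], [0.6, 0, 0], [0.4, 0, 0], [0, 0, 0]], "gripper": [1.2, 1.2, 1.2, 1.2, 1.2, 1.2, 1.2, 1.2, 1.2, 1.2, 1.2, 1.2, 1.2, 1.2, 1.2, 1.2, 1.2]}}

```text
time_s: 24.3
tool_pos: [0.5792, 0.2288, -0.0229]
tool_rot: [-180.0, -0.0, 90.1]
force: [-0.8, -0.6, 0.0]
grip_width: 0.0119
grasp_force: 0.0
```

```bash
python3 n.py
```

```text
24.4 [ 0.5794  0.2278 -0.0229] [ 0.1 -0.3  0.3]
T 0.57 steel [ 0.467 -0.063] [ 0.459 -0.071]
T 0.51 col [ 0.616 -0.135] [ 0.619 -0.148]
T 0.48 col [ 0.502 -0.167] [ 0.5   -0.156]
S 0.78 col [ 0.609 -0.15 ] [ 0.618 -0.147]
S 0.67 steel [0.538 0.29 ] [0.547 0.29 ]
S 0.62 col [ 0.494 -0.161] [ 0.498 -0.156]
S 0.62 col [0.63  0.157] [0.625 0.146]
S 0.6 steel [ 0.458 -0.076] [ 0.456 -0.072]
S 0.51 steel [0.461 0.075] [0.459 0.075]
S 0.46 steel [0.567 0.261] [0.572 0.256]
```

>>> {"fn": "drive_tool", "kwargs": {"angular": [[0, 0, 0], [0, 0, 0], [0, 0, 0], [0, 0, 0], [0, 0, 0], [0, 0, 0], [0, 0, 0], [0, 0, 0], [0, 0, 0], [0, 0, 0], [0, 0, 0], [0, 0, 0], [0, 0, 0], [0, 0, 0], [0, 0, 0], [0, 0, 0]], "delta_pos": [[-0.3, 0, -0.5], [0, 0, -1.5], [0, 0, -2.2], [0, 0, -2.3], [-2.98, -1.09, 0], [-2.98, -1.09, 0], [-2.98, -1.09, 0], [-2.98, -1.09, 0], [-2.98, -1.09, 0], [-2.98, -1.09, 0], [-2.98, -1.09, 0], [-2.98, -1.09, 0], [-2.98, -1.09, 0], [-2.98, -1.09, 0], [0, 0, 0], [0, 0, 0]], "gripper": [1.2, 1.2, 1.2, 1.2, 7.4, 7.4, 7.4, 7.4, 7.4, 7.4, 7.4, 7.4, 7.4, 7.4, 7.4, 7.4]}}

```text
time_s: 26.1
tool_pos: [0.4711, -0.0736, 0.0433]
tool_rot: [179.9, 0.0, 89.9]
force: [0.1, 0.2, 0.5]
grip_width: 0.0739
grasp_force: 0.0
```

>>> {"fn": "drive_tool", "kwargs": {"angular": [[0, 0, 0], [0, 0, 0], [0, 0, 0], [0, 0, 0], [0, 0, 0], [0, 0, 0]], "delta_pos": [[0, 0, 1.5], [0, 0, 1.5], [0, 0, 1.5], [0, 0, 1.2], [0, 0, 0.7], [0, 0, 0]], "gripper": [7.4, 7.4, 7.4, 7.4, 7.4, 7.4]}}

```text
time_s: 26.7
tool_pos: [0.4702, -0.0722, -0.0225]
tool_rot: [-179.9, -0.0, 90.1]
force: [-0.6, -0.7, -0.8]
grip_width: 0.0742
grasp_force: 0.0
```

>>> {"fn": "drive_tool", "kwargs": {"angular": [[0, 0, 0], [0, 0, 0], [0, 0, 0], [0, 0, 0], [0, 0, 0], [0, 0, 0], [0, 0, 0], [0, 0, 0], [0, 0, 0], [0, 0, 0], [0, 0, 0], [0, 0, 0]], "delta_pos": [[0, 0.4, 0], [0, 0.4, 0], [0, 0.6, 0], [0, 0.8, 0], [0, 0.9, 0], [0, 0.9, 0], [0, 0.9, 0], [0, 0.9, 0], [0, 0.7, 0], [0, 0.6, 0], [0, 0.4, 0], [0, 0, 0]], "gripper": [7.4, 7.4, 7.4, 7.4, 7.4, 7.4, 7.4, 7.4, 7.4, 7.4, 7.4, 7.4]}}

```text
time_s: 27.9
tool_pos: [0.5462, -0.0729, -0.0219]
tool_rot: [180.0, -0.0, 90.1]
force: [-0.2, -0.2, -1.2]
grip_width: 0.074
grasp_force: 0.0
```

```bash
python3 n.py
```

```text
28.0 [ 0.5455 -0.073  -0.0219] [ 0.5 -0.9 -0.3]
T 0.59 steel [0.567 0.259] [0.578 0.255]
T 0.5 col [0.633 0.151] [0.629 0.148]
S 0.7 steel [ 0.524 -0.091] [ 0.525 -0.085]
S 0.62 col [ 0.615 -0.146] [ 0.618 -0.149]
S 0.48 col [ 0.495 -0.16 ] [ 0.499 -0.157]
S 0.47 steel [0.544 0.29 ] [0.546 0.29 ]
```

>>> {"fn": "drive_tool", "kwargs": {"angular": [[0, 0, 0], [0, 0, 0], [0, 0, 0], [0, 0, 0], [0, 0, 0], [0, 0, 0], [0, 0, 0], [0, 0, 0], [0, 0, 0], [0, 0, 0], [0, 0, 0], [0, 0, 0], [0, 0, 0], [0, 0, 0], [0, 0, 0], [0, 0, 0]], "delta_pos": [[0, -0.4, 0.05], [-1.0, 0, 0], [-1.2, 0, 0], [-1.2, 0, 0], [-0.8, 0, 0], [-0.3, 0, 0], [0, 0, 0], [0, 0, 0], [0, 0, 0], [0, 0, 0], [0, 0, 0], [0, 0, 0], [0, 0, 0], [0, -0.6, 0], [0, -0.6, 0], [0, -0.5, 0]], "gripper": [7.4, 7.4, 7.4, 7.4, 7.4, 7.4, 1.2, 1.2, 1.2, 1.2, 1.2, 1.2, 1.2, 1.2, 1.2, 1.2]}}

```text
time_s: 29.7
tool_pos: [0.5237, -0.118, -0.0225]
tool_rot: [-180.0, 0.0, 90.0]
force: [-0.1, 0.2, -0.5]
grip_width: 0.013
grasp_force: 0.0
```

```bash
python3 n.py
```

```text
29.8 [ 0.5235 -0.1182 -0.0225] [ 0.1  1.5 -0.2]
T 0.43 steel [0.584 0.263] [0.578 0.254]
T 0.38 col [0.632 0.15 ] [0.629 0.149]
S 0.74 col [ 0.499 -0.158] [ 0.499 -0.157]
S 0.54 col [ 0.617 -0.145] [ 0.619 -0.148]
S 0.51 col [0.623 0.149] [0.625 0.146]
S 0.42 steel [0.536 0.291] [0.545 0.289]
```

>>> {"fn": "drive_tool", "kwargs": {"angular": [[0, 0, 0], [0, 0, 0], [0, 0, 0], [0, 0, 0], [0, 0, 0], [0, 0, 0], [0, 0, 0], [0, 0, 0], [0, 0, 0], [0, 0, 0], [0, 0, 0], [0, 0, 0], [0, 0, 0], [0, 0, 0], [0, 0, 0], [0, 0, 0], [0, 0, 0], [0, 0, 0], [0, 0, 0], [0, 0, 0]], "delta_pos": [[0.5, 0, 0], [0.5, 0, 0], [0.6, 0, 0], [0.6, 0, 0], [0.8, 0, 0], [1.0, 0, 0], [1.0, 0, 0], [1.1, 0, 0], [1.1, 0, 0], [1.1, 0, 0], [1.1, 0, 0], [1.1, 0, 0], [1.1, 0, 0], [1.1, 0, 0], [1.1, 0, 0], [1.1, 0, 0], [1.0, 0, 0], [0.8, 0, 0], [0.5, 0, 0], [0.3, 0, 0]], "gripper": [1.2, 1.2, 1.2, 1.2, 1.2, 1.2, 1.2, 1.2, 1.2, 1.2, 1.2, 1.2, 1.2, 1.2, 1.2, 1.2, 1.2, 1.2, 1.2, 1.2]}}

```text
time_s: 31.9
tool_pos: [0.5245, 0.0575, -0.0224]
tool_rot: [-180.0, 0.0, 90.1]
force: [-0.5, -1.4, 0.8]
grip_width: 0.0118
grasp_force: 0.2
```

```bash
python3 n.py
```

```text
32.0 [ 0.5245  0.0574 -0.0224] [ 0.6 -0.8 -0.8]
T 0.46 col [0.626 0.16 ] [0.629 0.149]
T 0.41 steel [0.545 0.3  ] [0.548 0.29 ]
T 0.39 col [ 0.621 -0.135] [ 0.619 -0.148]
S 0.69 steel [0.566 0.249] [0.577 0.255]
S 0.53 col [ 0.492 -0.156] [ 0.499 -0.155]
S 0.53 col [ 0.616 -0.153] [ 0.618 -0.149]
```

>>> {"fn": "drive_tool", "kwargs": {"angular": [[0, 0, 0], [0, 0, 0], [0, 0, 0], [0, 0, 0], [0, 0, 0], [0, 0, 0], [0, 0, 0], [0, 0, 0], [0, 0, 0], [0, 0, 0], [0, 0, 0], [0, 0, 0], [0, 0, 0], [0, 0, 0], [0, 0, 0], [0, 0, 0], [0, 0, 0], [0, 0, 0]], "delta_pos": [[0.5, 0, 0], [0.8, 0, 0], [1.1, 0, 0], [1.2, 0, 0], [1.2, 0, 0], [1.2, -0.1, 0], [1.2, -0.1, 0], [1.2, -0.15, 0], [1.2, -0.15, 0], [1.2, -0.15, 0], [1.2, -0.15, 0], [1.2, -0.2, 0], [1.2, -0.2, 0], [1.1, -0.05, 0], [0.8, 0, 0], [0.5, 0, 0], [0.3, 0, 0], [0, 0, 0]], "gripper": [1.2, 1.2, 1.2, 1.2, 1.2, 1.2, 1.2, 1.2, 1.2, 1.2, 1.2, 1.2, 1.2, 1.2, 1.2, 1.2, 1.2, 1.2]}}

```text
time_s: 33.9
tool_pos: [0.5119, 0.2283, -0.0224]
tool_rot: [-180.0, -0.0, 90.1]
force: [-0.4, -0.4, -0.3]
grip_width: 0.0121
grasp_force: 0.0
```

>>> {"fn": "drive_tool", "kwargs": {"angular": [[0, 0, 0], [0, 0, 0], [0, 0, 0], [0, 0, 0], [0, 0, 0], [0, 0, 0], [0, 0, 0], [0, 0, 0], [0, 0, 0], [0, 0, 0], [0, 0, 0], [0, 0, 0], [0, 0, 0], [0, 0, 0]], "delta_pos": [[-0.3, 0, -0.3], [0, 0, -1.2], [0, 0, -2.5], [0, 0, -4], [0, 0, -4], [0, 0, -3], [-3, 0, 0], [-3, 0, 0], [-3, 0, 0], [-3, 0, 0], [-3, 0, 0], [-3, 0, 0], [-3, 0, 0], [-2, 0, 0]], "gripper": [1.2, 1.2, 1.2, 1.2, 1.2, 1.2, 1.2, 1.2, 1.2, 1.2, 1.2, 1.2, 1.2, 1.2]}}

```text
time_s: 35.3
tool_pos: [0.512, -0.0079, 0.1287]
tool_rot: [179.9, 0.1, 89.9]
force: [0.4, 0.5, 0.5]
grip_width: 0.012
grasp_force: 0.0
```

```bash
python3 n.py
python3 - <<'E'
from h import *
S=eyes.read_camera('scene');T=eyes.read_camera('top')
a=cv2.resize(S['pixels'][150:310,140:400,::-1],(520,320),interpolation=cv2.INTER_CUBIC)
b=cv2.resize(T['pixels'][140:240,160:260,::-1],(320,320),interpolation=cv2.INTER_CUBIC)
cv2.imwrite('pics/g.png',cv2.resize(np.hstack([b,a]),(800,305)))
E
```

```text
35.4 [ 0.5121 -0.0091  0.1285] [ 0.7 -0.5 -0.3]
S 0.78 col [ 0.618 -0.15 ] [ 0.618 -0.148]
S 0.58 col [ 0.502 -0.159] [ 0.5   -0.155]
S 0.51 steel [0.52  0.248] [0.512 0.253]
S 0.45 steel [0.544 0.293] [0.546 0.291]
```

View pics/g.png

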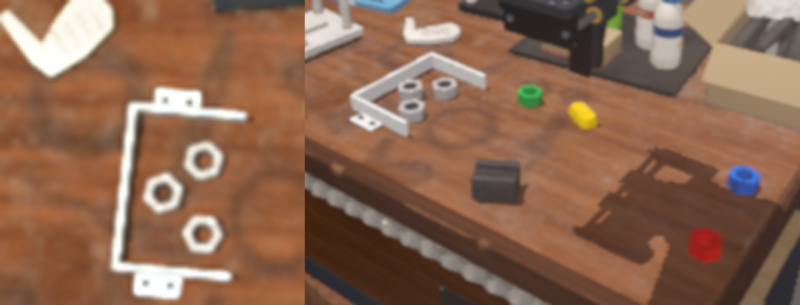

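The picture shows all three steel nuts flat inside the fence, at (203,160), (163,191) and (203,233) in the top view, well inside the bar ends at (245,117) and (230,277). Pad, clip and coloured nuts are where they were, and the hand is clear.

```bash
python3 -c "
from cell import env
print(env.sign_off())"
```

```text
the job is handed in; nothing more can be done
None
```

All three steel nuts lie flat and wholly inside the fence in the last camera check; the look-alikes, pad and clip were left where they stood, the hand is clear, and the job was handed in at about 35 s.

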